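Push a multimeter round a corner and bed it in its docking frame

ROBOT

A 7-joint arm with a two-finger parallel gripper is mounted at the origin on a cart in front of the work surface, level with it; the furniture and walls round the work are solid. World frame = base frame: x ahead of the robot, y to its left, z up, the work surface at z = 0. Lengths are in mm, angles in rad, forces in N, time in s.
With the tool pointing down it reaches from about 350 to 900 mm from the base axis. Payload 8.1 kg.
Tool frame: the origin (TCP) lies at the very end of the fingers, on their centre line; the grasp point (between the pads) lies 19 mm behind it (arm.tcp_to_grasp is the distance from the TCP to the grasp point, in mm); z points along the fingers, y is the line along which they close (so a half turn about z gives the same grasp; the last joint's range is limited). The gripper opens to 92 mm and grips with 3 to 60 N. Pads are 19 mm wide; open, the fingers measure 130 mm over their backs; the gripper's body (75 mm by 190 mm) begins 47 mm behind the grasp point.
Start: joints at [1.169, 0.434, 0.025, 1.573, -0.012, 1.134, -0.075], TCP at [183.96, -597.329, 187.842] pointing down, gripper open.
Joint ranges: [-2.62, 2.62], [-0.44, 2.09], [-1.27, 1.32], [0.08, 2.57], [-1.32, 4.46], [0.12, 2], [-2.74, 2.74]. Speed limits (rad/s): [2.22, 2.22, 3.01, 3.01, 3.14, 3.14, 3.14].

INTERFACE

Orientations are given as a 3x3 rotation matrix whose columns are the frame's x, y, z axes.
In Python, from rig import arm gives the robot as it stands.
- The arm moves only by the shell command python3 -m handwheel 'ROWS' [OPENING] [FORCE]. ROWS is JSON, a list of rows, each an object with "slide": the shift along the tool's x, y, z in mm, a list of three; "spin": the turn about the tool's z in rad. In form: [{"slide": [dx, dy, dz], "spin": spin}, ...]. A call has 1 to 5 rows; each row shifts and turns the commanded pose from where the row before left it, along the tool's axes as they then stand; what a row does not reach is not made up. A row lasts 1/10 s, in which the tool goes at most 50 mm and 8.59 degrees, less where a joint would pass 70% of its speed; a pose out of reach is approached as far as the arm can. A call is refused whole if a number of a shift passes 50 or a number of a turn 0.15, either way. A call with a gripper value outside its range is refused whole. OPENING is the finger opening in mm, from 0 to 91.8, set as the call begins (- or left out, the last holds). The fingers move at their own pace and stop on an object; FORCE is the grip in N (left out, the last holds). Time passes only in rows, so rows that do not move let the fingers close. It gives the time, the measured TCP pose, the force, the opening and the grip force at its end, in the units of the state.
- arm.get_obs(): the state, without advancing time (a new reading comes with each control period).
- arm.snapshot(name): name is "side" or "top"; returns a dict with "img" (420x560x3 uint8, blue, green, red), "fov_y" (degrees; the focal length in pixels is half the picture's height over the tangent of half this angle, whatever the lens; pixels are square), "cx", "cy" (the principal point, pixels), "cam_to_world" (4x4, takes a point from camera to world coordinates). Camera axes: x right, y up, looking along -z (the intrinsics and any distortion apply to the point x, -y, -z); pixel columns grow to the right and rows downward; lengths in mm; the calibration is good to about 2 mm. A picture is of the moment at which its call begins. There is no depth.
- arm.finish_job(): hands the job in; it is judged then, once.
Trained networks look in a picture, given as the dict that the camera call returned (one of the last four; its "shot" number tells which), for a name from the list of things; names that differ only in an ending like _2 or _b are one class to them, and where a whole thing is asked for, a point or a joint stands for the part that bears it (a point fixed in the world has none). Each returns a list of dicts, best first, with "p" (0 to 1); they miss things now and then, are a little off and sometimes report something else, mostly with a low value. They report only what shows in the picture. A call takes as long as a camera call.
- arm.silhouettes(name, picture): "pixels" (420x560 bool, what is visible of it) and "rect" ([centre column, centre row, width, height] in pixels, round what is visible of it).
The state is a dict: "time_s": time; "q": joint angles; "joint_vel": joint speeds; "tau": joint torques, N m; "ee_pos": TCP position; "tcp_rot": TCP orientation; "wrist_force": force on the tool from outside, world axes, zero at the start; "torque": the same for the moment, N m; "width": finger opening in mm; "gripper_force": force on a finger pad.
Only numpy, scipy, OpenCV 4.12 (cv2) and the standard library are available. Lean on these libraries where they do the work, as an engineer would, in place of code of your own. Each camera call takes 0.05 s, during which the arm holds its last target. There are 200 camera calls.

TASK

Push the multimeter along the bench, without lifting it, past the board vice and the white solder reel to the front of the docking frame, stopping short of the flux bottle, then push it long side first into the frame until it is fully home against the blue stop with the brass contact plunger pressed in. Bed it against the stop with a steady push of about 10 N for half a second, no harder than it needs, then leave it there. Neither the multimeter nor the robot may touch the vice, the reel or the bottle.

Things in the scene. Friction and masses are not known exactly. Their poses are not given: they have to be found in the camera images.
- meter: hand multimeter, dark with a red-brown border, lying on its back: 164 mm long (its x), 84 mm wide (its y), sides 26 mm high (41 mm over the dial), about 0.3 kg. Origin: centre of its underside. Starts left of the docking frame and nearer the robot, length roughly along world y. Too wide to grip: push its left end, later its near long side, with spread fingertips low down so that it cannot swing.
- dock: docking frame fixed to the bench: two aluminium guides 22 mm high, 174 mm apart inside (5 mm play each end of the multimeter), black flared lead-ins reaching to x = -24, y = +-112 mm; open in front and above, no floor; crossbar at the back. Origin: on the bench, middle of the mouth; x points into the frame, y left. Guides run from x = 0 to 150 mm. The multimeter may press on it with at most 20 N.
- plunger (a joint): brass contact plunger, 10 mm thick, in the middle of the blue stop, 13 mm above the bench: 0 m = fully out, 6 mm proud of the stop; 0.006 m = pressed in flush with it. Its spring pushes back with only 0.4 to 0.6 N, less than the friction of the multimeter on the bench.
- pcb_vice: blue-grey board vice, fixed to the bench, 85 mm (its x) by 205 mm (its y), 78 mm high. Origin: centre of its underside. The foremost corner of its base lies 42 mm in front and 88 mm to the right in its own frame. Not to be touched.
- reel: white reel of solder wire standing on its flange, loose, 62 mm across, 42 mm high, beside the left front corner of the docking frame. Origin: centre of its underside. Not to be touched.
- bottle: orange-brown dropper bottle of flux, loose and easily tipped, 35 mm across, 102 mm high, in front and to the right of the docking frame. Origin: centre of its underside. Not to be touched.
- stop_mid (a point): fixed point on the dock, 86 mm in from the mouth: the middle of the range where the rigid blue stop (120 mm wide, 23 mm high) is clamped. The stop's face lies up to 8 mm before or behind it; that is not measured and must be felt. Home, the multimeter's far long side is flat on the stop. Bench friction takes 2 to 4 N of a push, and 0.5 to 0.7 of any force that bears down on the multimeter.

How it is judged:
By the outcome, as a careful person would: the job done as asked, in the order asked, and still so for the second after the job is handed in, with the robot touching nothing.
It also fails if it takes over 72 s, if anything falls off the work surface, if the arm or the gripper's body presses on something with over 40 N, if the wrist force passes 120 N, or if a joint passes its speed limit or range.

## Working session

There is one attempt and no reset: what is moved stays moved. The work goes in short steps, Python scripts to look and compute and a shell command to move; the robot and the scene stay as the last step left them, time stands still between calls to the robot, and variables do not carry over. Pictures are saved under pics/ and viewed, at most 10 in all, crops included, and the job is handed in when it is done.

```bash
mkdir -p pics; ls; cat > h.py <<'E'
import numpy as np,cv2
from rig import arm
def ray(s,u,v):
    f=s["img"].shape[0]/2/np.tan(np.radians(s["fov_y"])/2)
    M=np.array(s["cam_to_world"]);d=M[:3,:3]@np.array([(u-s["cx"])/f,-(v-s["cy"])/f,-1]);return M[:3,3],d
def onz(s,u,v,z):
    o,d=ray(s,u,v);return (o+d*(z-o[2])/d[2])
E
python3 - <<'E'
from h import *
o=arm.get_obs();print(o["tcp_rot"],o["ee_pos"],o["wrist_force"])
for n in("side","top"):
    s=arm.snapshot(n);cv2.imwrite(f"pics/{n}0.png",s["img"]);print(n,{k:v for k,v in s.items() if k!="img"})
    for t in("meter","dock","pcb_vice","reel","bottle","plunger"):
        r=arm.silhouettes(t,s)
        for q in r[:2]:
            c=cv2.findContours(q["pixels"].astype("uint8"),0,1)[0]
            c=max(c,key=len);b=cv2.minAreaRect(c)
            print(n,t,round(q["p"],2),np.round(q["rect"]),np.round(cv2.boxPoints(b)).tolist())
E
```

```text
pics
[[ 9.55719481e-01  2.94278629e-01 -6.02175916e-04]
 [ 2.94279211e-01 -9.55718348e-01  1.47846537e-03]
 [-1.40429811e-04 -1.59020601e-03 -9.99998726e-01]] [ 183.72660085 -596.76396722  187.04793203] [-0.7552389   0.31023778  0.20546898]
side {'fov_y': 46.55454528730051, 'cx': 280.23003886580403, 'cy': 209.48120405245777, 'cam_to_world': array([[ 9.87176713e-01,  9.65817503e-02, -1.27098791e-01,
         4.12164043e+02],
       [-1.59306789e-01,  6.46796904e-01, -7.45838530e-01,
        -9.40900861e+02],
       [ 1.01727136e-02,  7.56522129e-01,  6.53888970e-01,
         7.94159273e+02],
       [ 0.00000000e+00,  0.00000000e+00,  0.00000000e+00,
         1.00000000e+00]]), 'shot': 1}
side meter 0.68 [222. 174.  44.  46.] [[196.0, 160.0], [226.0, 147.0], [245.0, 190.0], [215.0, 204.0]]
side dock 0.71 [320. 242.  87.  83.] [[272.0, 216.0], [294.0, 173.0], [375.0, 216.0], [352.0, 259.0]]
side reel 0.9 [278. 199.  24.  29.] [[267.0, 185.0], [291.0, 185.0], [291.0, 210.0], [267.0, 210.0]]
side bottle 0.96 [261. 290.  18.  37.] [[251.0, 269.0], [269.0, 269.0], [269.0, 306.0], [251.0, 306.0]]
top {'fov_y': 48.997983415536744, 'cx': 278.979998152314, 'cy': 205.08832413254407, 'cam_to_world': array([[ 2.03237968e-02,  9.85290745e-01, -1.69673485e-01,
         3.34395359e+02],
       [-9.99784477e-01,  2.07478231e-02,  7.26227265e-04,
        -5.19218791e+01],
       [ 4.23590046e-03,  1.69622157e-01,  9.85500066e-01,
         1.19261856e+03],
       [ 0.00000000e+00,  0.00000000e+00,  0.00000000e+00,
         1.00000000e+00]]), 'shot': 2}
top meter 0.76 [214. 247.  68.  37.] [[179.0, 235.0], [244.0, 226.0], [249.0, 259.0], [184.0, 269.0]]
top reel 0.68 [266. 196.  25.  25.] [[254.0, 182.0], [277.0, 182.0], [277.0, 208.0], [254.0, 208.0]]
top bottle 0.6 [381. 230.  22.  19.] [[369.0, 226.0], [386.0, 218.0], [392.0, 230.0], [375.0, 239.0]]
```

```bash
python3 - <<'E'
import cv2
a=cv2.imread("pics/top0.png")[120:320,120:460];cv2.imwrite("pics/top0c.png",cv2.resize(a,None,fx=2.35,fy=2.35,interpolation=cv2.INTER_CUBIC))
a=cv2.imread("pics/side0.png")[100:340,120:440];cv2.imwrite("pics/side0c.png",cv2.resize(a,None,fx=2.5,fy=2.5,interpolation=cv2.INTER_CUBIC))
E
```

```text
(no output)
```

View pics/top0c.png

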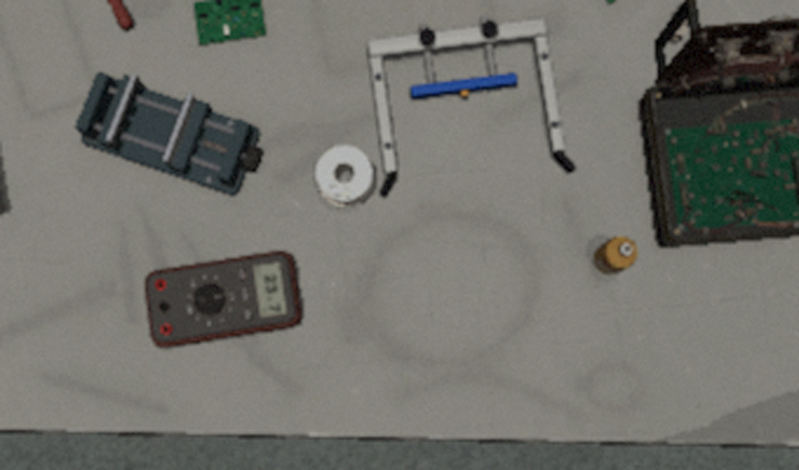

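View pics/side0c.png

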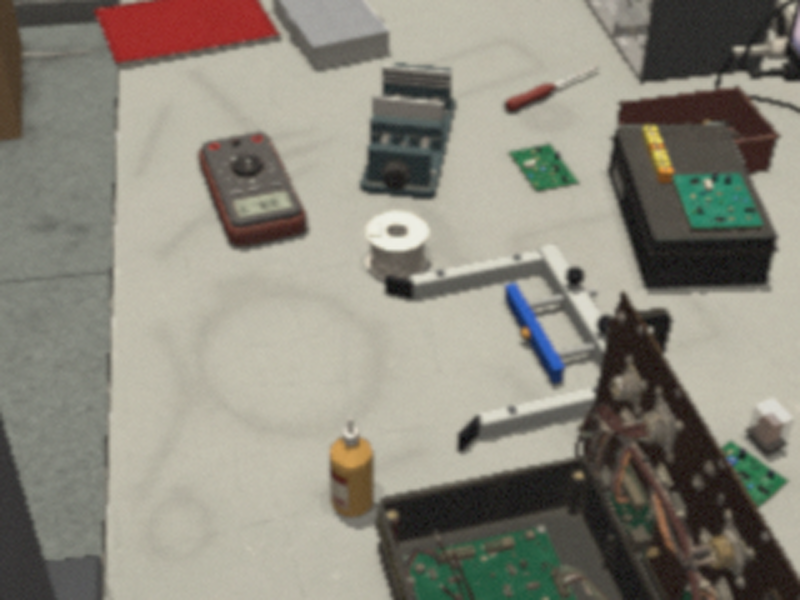

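The top crop shows the meter at about (225,300), the reel at (345,175), the bottle base near (605,262), and the dock mouth between (397,170) and (560,152). The vice is upper left, with its nearest corner at about (238,192). The side crop agrees.

```bash
python3 - <<'E'
from h import *
t=arm.snapshot("top");s=arm.snapshot("side")
T=lambda u,v,z:np.round(onz(t,120+u/2.35,120+v/2.35,z)[:2],0)
S=lambda u,v,z:np.round(onz(s,120+u/2.5,100+v/2.5,z)[:2],0)
P=lambda *a:print(*a)
P("meter T",[T(u,v,z) for u,v,z in((148,270,26),(293,252,26),(301,325,26),(156,347,26))])
P("meter S",[S(u,v,26) for u,v in((200,148),(268,135),(305,216),(232,236))])
P("reel T",T(344,172,42),"S",S(397,230,42))
P("bottle T cap",T(626,247,102),"S base",S(350,508,0),"S cap",S(351,428,102))
P("dock T L inner front",T(397,168,22),"L inner back",T(386,55,22),"R inner front",T(556,155,22),"R inner back",T(541,42,22),"tips",T(384,195,22),T(573,167,22))
P("dock S L front",S(412,280,22),"R front",S(483,418,22),"tips",S(388,280,22),S(462,432,22))
P("stop T",T(412,98,23),T(517,84,23),"S",S(508,290,23),S(553,372,23), "plunger",T(464,95,13))
P("vice corner T",T(238,193,10),"S",S(363,192,0),T(250,150,30))
for n,p in(("top",t),("side",s)):
  for k in("pcb_vice","reel","bottle","stop_mid","meter"):
    r=arm.silhouettes(k,p)
    if r:
      c=max(cv2.findContours(r[0]["pixels"].astype("uint8"),0,1)[0],key=len);m=cv2.moments(c);u,v=m["m10"]/m["m00"],m["m01"]/m["m00"]
      z={"pcb_vice":40,"reel":30,"bottle":51,"stop_mid":11,"meter":22}[k];P(n,k,round(r[0]["p"],2),np.round(onz(p,u,v,z)[:2]),[np.round(onz(p,*q,z)[:2]).tolist() for q in cv2.boxPoints(cv2.minAreaRect(c))])
E
```

```text
meter T [array([453., 189.]), array([476.,  33.]), array([398.,  22.]), array([371., 176.])]
meter S [array([379., 174.]), array([454., 189.]), array([480.,  38.]), array([405.,  17.])]
reel T [563. -20.] S [565. -18.]
bottle T cap [ 479. -310.] S base [ 479. -317.] S cap [ 481. -322.]
dock T L inner front [572. -78.] L inner back [701. -63.] R inner front [ 591. -253.] R inner back [ 720. -238.] tips [542. -64.] [ 577. -272.]
dock S L front [572. -71.] R front [ 602. -256.] tips [549. -68.] [ 581. -269.]
stop T [652. -93.] [ 671. -210.] S [ 660. -100.] [ 674. -213.] plunger [ 659. -152.]
vice corner T [543.  98.] S [548. 104.] [587.  84.]
top reel 0.85 [560. -18.] [[558.0, 26.0], [605.0, -18.0], [561.0, -63.0], [515.0, -19.0]]
top bottle 0.74 [ 680. -141.] [[707.0, -31.0], [749.0, -230.0], [583.0, -257.0], [544.0, -63.0]]
top stop_mid 0.83 [ 686. -151.] [[729.0, -31.0], [763.0, -251.0], [575.0, -272.0], [543.0, -58.0]]
side reel 0.81 [564. -25.] [[543.0, 30.0], [600.0, 21.0], [584.0, -75.0], [529.0, -66.0]]
side bottle 0.68 [ 481. -322.] [[459.0, -361.0], [470.0, -265.0], [505.0, -270.0], [491.0, -366.0]]
side stop_mid 0.92 [ 682. -108.] [[545.0, -66.0], [629.0, 91.0], [785.0, -107.0], [694.0, -231.0]]
side meter 0.6 [428.  97.] [[368.0, 180.0], [455.0, 229.0], [484.0, 25.0], [406.0, -12.0]]
```

```bash
python3 -m handwheel '[{"slide":[40,-28,0],"spin":0},{"slide":[40,-28,0],"spin":0},{"slide":[40,-28,0],"spin":0},{"slide":[40,-28,0],"spin":0},{"slide":[40,-28,0],"spin":0}]' 34 && python3 -m handwheel '[{"slide":[40,-28,0],"spin":0},{"slide":[40,-28,0],"spin":0},{"slide":[40,-28,0],"spin":0},{"slide":[36,-28,0],"spin":0},{"slide":[0,0,0],"spin":0}]'
```

```text
time_s: 1.8
ee_pos: [334.9, -403.1, 188.1]
tcp_rot: [[0.956, 0.294, 0.001], [0.294, -0.956, -0.001], [0.0, 0.001, -1.0]]
wrist_force: [0.7, -0.4, -0.3]
width: 56.3
gripper_force: 0.0
time_s: 2.3
ee_pos: [454.2, -245.0, 188.2]
tcp_rot: [[0.953, 0.304, 0.003], [0.304, -0.953, 0.002], [0.003, -0.002, -1.0]]
wrist_force: [-0.6, -0.5, 0.1]
width: 33.7
gripper_force: 0.0
```

```bash
python3 -m handwheel '[{"slide":[10,-46,0],"spin":0},{"slide":[10,-46,0],"spin":0},{"slide":[10,-46,0],"spin":0},{"slide":[10,-46,0],"spin":0},{"slide":[10,-46,0],"spin":0}]' && python3 -m handwheel '[{"slide":[10,-46,0],"spin":0},{"slide":[10,-46,0],"spin":0},{"slide":[10,-46,0],"spin":0},{"slide":[10,-46,0],"spin":0},{"slide":[10,-48,0],"spin":0}]' && python3 -m handwheel '[{"slide":[0,0,0],"spin":-0.14},{"slide":[0,0,0],"spin":-0.14},{"slide":[0,0,0],"spin":-0.14},{"slide":[0,0,0],"spin":-0.14},{"slide":[0,0,0],"spin":-0.14}]' && python3 -m handwheel '[{"slide":[0,0,0],"spin":-0.14},{"slide":[0,0,0],"spin":-0.14},{"slide":[0,0,0],"spin":-0.14},{"slide":[0,0,0],"spin":-0.14},{"slide":[0,0,0],"spin":-0.14}]'
```

```text
time_s: 2.8
ee_pos: [429.8, -16.0, 188.1]
tcp_rot: [[0.956, 0.294, 0.001], [0.294, -0.956, -0.0], [0.001, 0.001, -1.0]]
wrist_force: [0.4, 0.2, -0.2]
width: 33.8
gripper_force: 0.0
time_s: 3.3
ee_pos: [409.7, 220.4, 188.1]
tcp_rot: [[0.956, 0.293, 0.001], [0.293, -0.956, -0.0], [0.001, 0.0, -1.0]]
wrist_force: [1.8, 0.1, -1.0]
width: 34.3
gripper_force: 0.0
time_s: 3.8
ee_pos: [409.9, 218.8, 187.8]
tcp_rot: [[0.537, 0.844, 0.0], [0.844, -0.537, -0.0], [-0.0, 0.0, -1.0]]
wrist_force: [0.1, -0.4, -0.1]
width: 34.0
gripper_force: 0.0
time_s: 4.3
ee_pos: [410.0, 218.7, 187.9]
tcp_rot: [[-0.133, 0.991, 0.0], [0.991, 0.133, -0.0], [-0.0, 0.0, -1.0]]
wrist_force: [-0.3, -0.1, -0.1]
width: 34.0
gripper_force: 0.0
```

```bash
python3 -m handwheel '[{"slide":[0,0,45],"spin":0},{"slide":[0,0,45],"spin":0},{"slide":[0,0,45],"spin":0},{"slide":[0,0,25],"spin":0},{"slide":[0,0,15],"spin":0}]' && python3 -m handwheel '[{"slide":[-3,0,0],"spin":0},{"slide":[-6,0,0],"spin":0},{"slide":[-6,0,0],"spin":0},{"slide":[-6,0,0],"spin":0},{"slide":[-6,0,0],"spin":0}]'&& python3 -m handwheel '[{"slide":[-6,0,0],"spin":0},{"slide":[-6,0,0],"spin":0},{"slide":[-6,0,0],"spin":0},{"slide":[-6,0,0],"spin":0},{"slide":[-6,0,0],"spin":0}]'
python3 - <<'E'
from h import *
s=arm.snapshot("top");cv2.imwrite("pics/t1.png",cv2.resize(s["img"][120:320,120:460],None,fx=2.35,fy=2.35,interpolation=cv2.INTER_CUBIC))
E
```

```text
time_s: 4.8
ee_pos: [408.7, 218.0, 10.6]
tcp_rot: [[-0.127, 0.992, -0.003], [0.992, 0.127, -0.002], [-0.001, -0.003, -1.0]]
wrist_force: [-0.3, 0.6, -0.7]
width: 33.8
gripper_force: 0.0
time_s: 5.3
ee_pos: [413.8, 191.7, 13.5]
tcp_rot: [[-0.127, 0.992, 0.001], [0.992, 0.127, 0.0], [-0.0, 0.001, -1.0]]
wrist_force: [0.7, -0.1, -1.1]
width: 34.0
gripper_force: 0.0
time_s: 5.8
ee_pos: [416.9, 162.2, 12.8]
tcp_rot: [[-0.128, 0.992, -0.0], [0.992, 0.128, -0.0], [-0.0, -0.0, -1.0]]
wrist_force: [0.9, 1.0, -0.3]
width: 34.2
gripper_force: 0.0
```

View pics/t1.png

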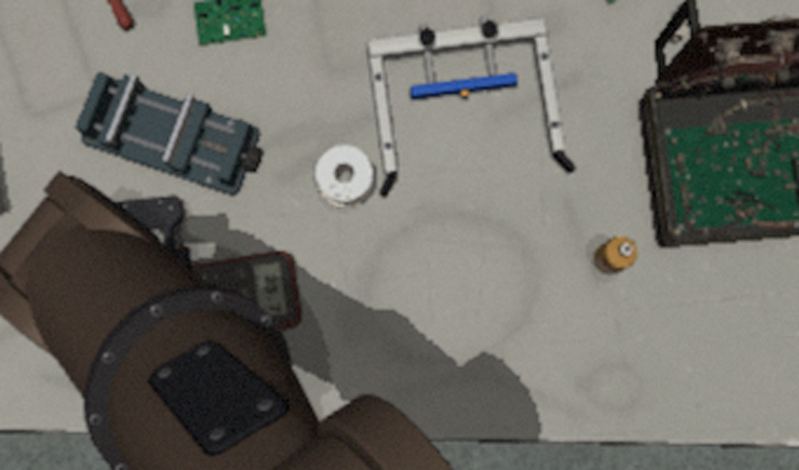

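The top view shows the meter with its right end still at about crop (297,290), and the arm over its left half. I'll project the TCP into the pictures to check whether there is contact.

```bash
cat >> h.py <<'E'
def proj(s,p):
    f=s["img"].shape[0]/2/np.tan(np.radians(s["fov_y"])/2)
    c=np.linalg.inv(np.array(s["cam_to_world"]))@np.r_[p,1];return np.array([s["cx"]+f*c[0]/-c[2],s["cy"]-f*c[1]/-c[2]])
E
python3 - <<'E'
from h import *
o=arm.get_obs();print(o["ee_pos"],o["wrist_force"],o["width"])
t=arm.snapshot("top");print("top crop",(proj(t,o["ee_pos"])-120)*2.35)
s=arm.snapshot("side");p=(proj(s,o["ee_pos"])-[140,100])*4;print(p)
R=o["tcp_rot"]
im=cv2.resize(s["img"][100:240,140:330],None,fx=4,fy=4,interpolation=cv2.INTER_CUBIC)
for d in(-26,0,26):
    q=(proj(s,o["ee_pos"]+R[:,1]*d)-[140,100])*4;cv2.circle(im,tuple(int(x) for x in q),3,(0,255,0),-1)
cv2.imwrite("pics/s1.png",im)
E
```

```text
[416.97758373 161.0092134   12.6478691 ] [ 0.75351428 -1.11837588  0.52692539] 33.57169841121636
top crop [174.62887369 305.20690374]
[299.19456315 259.36126179]
```

View pics/s1.png

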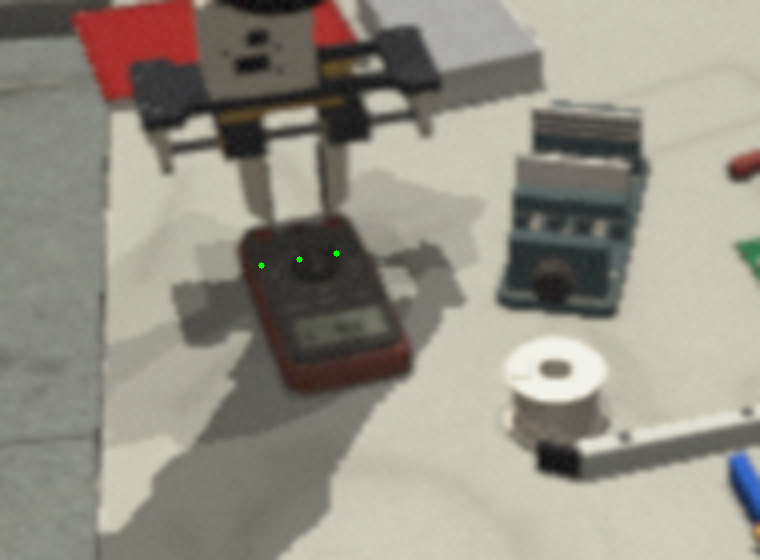

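The side view shows both fingers just behind the meter's left end, with tips hidden below about (300,220), and the meter unmoved. The projected TCP lands on the dial, so I'll look for an image-to-robot offset using the visible finger parts.

```bash
python3 - <<'E'
from h import *
o=arm.get_obs();R=o["tcp_rot"]
t=arm.snapshot("top");s=arm.snapshot("side")
im=cv2.resize(s["img"][60:200,140:330],None,fx=4,fy=4,interpolation=cv2.INTER_CUBIC)
for h in(0,30,66):
  for d in(-36,-17,17,36):
    q=(proj(s,o["ee_pos"]+R[:,1]*d-R[:,2]*h)-[140,60])*4;cv2.circle(im,tuple(int(x) for x in q),3,((0,255,0),(0,0,255),(255,0,0))[(h>0)+(h>50)],-1)
for x in(-37,37):
  for y in(-95,95):
    q=(proj(s,o["ee_pos"]+R@[x,y,-66])-[140,60])*4;cv2.circle(im,tuple(int(x) for x in q),4,(255,255,0),-1)
cv2.imwrite("pics/s2.png",im)
print([np.round((proj(t,o["ee_pos"]+R@[x,95,-66-k])-120)*2.35).tolist() for x in(-37,37) for k in(0,40)])
E
```

```text
[[191.0, 206.0], [184.0, 199.0], [120.0, 213.0], [111.0, 207.0]]
```

View pics/s2.png

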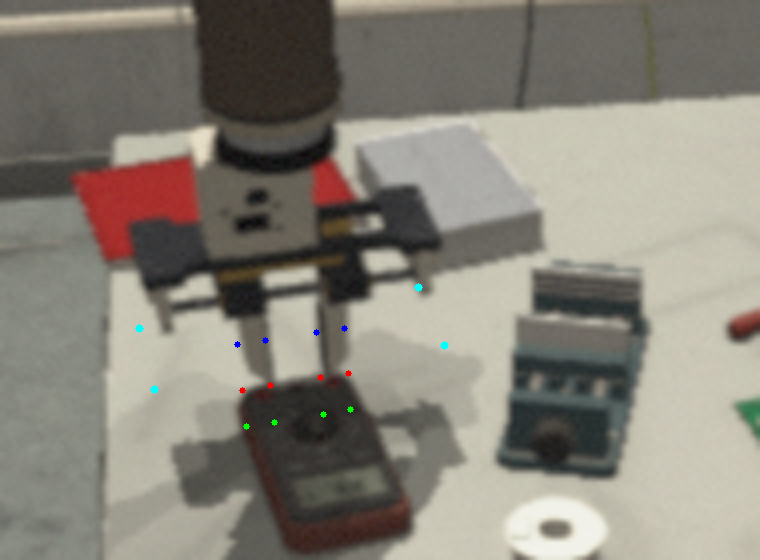

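```bash
python3 -m handwheel '[{"slide":[20,0,0],"spin":0},{"slide":[20,0,0],"spin":0},{"slide":[20,0,0],"spin":0},{"slide":[0,0,0],"spin":0}]'
python3 - <<'E'
from h import *
o=arm.get_obs();R=o["tcp_rot"]
t=arm.snapshot("top");s=arm.snapshot("side")
im=cv2.resize(s["img"][60:200,150:250],None,fx=4,fy=4,interpolation=cv2.INTER_CUBIC)
for h in(0,30,66):
  for d in(-36,-17,17,36):
    q=(proj(s,o["ee_pos"]+R[:,1]*d-R[:,2]*h)-[150,60])*4;cv2.circle(im,tuple(int(x) for x in q),2,((0,255,0),(0,0,255),(255,0,0))[(h>0)+(h>50)],-1)
im2=cv2.resize(t["img"][160:300,130:230],None,fx=4,fy=4,interpolation=cv2.INTER_CUBIC)
for x in(-37,37):
  for y in(-95,95):
    q=(proj(t,o["ee_pos"]+R@[x,y,-66])-[130,160])*4;cv2.circle(im2,tuple(int(x) for x in q),4,(255,255,0),-1)
cv2.imwrite("pics/s3.png",np.hstack([im,im2]))
E
```

```text
time_s: 6.45
ee_pos: [408.9, 225.9, 13.2]
tcp_rot: [[-0.131, 0.991, 0.001], [0.991, 0.131, 0.003], [0.003, 0.001, -1.0]]
wrist_force: [-0.2, 0.1, 0.1]
width: 34.1
gripper_force: 0.0
```

View pics/s3.png

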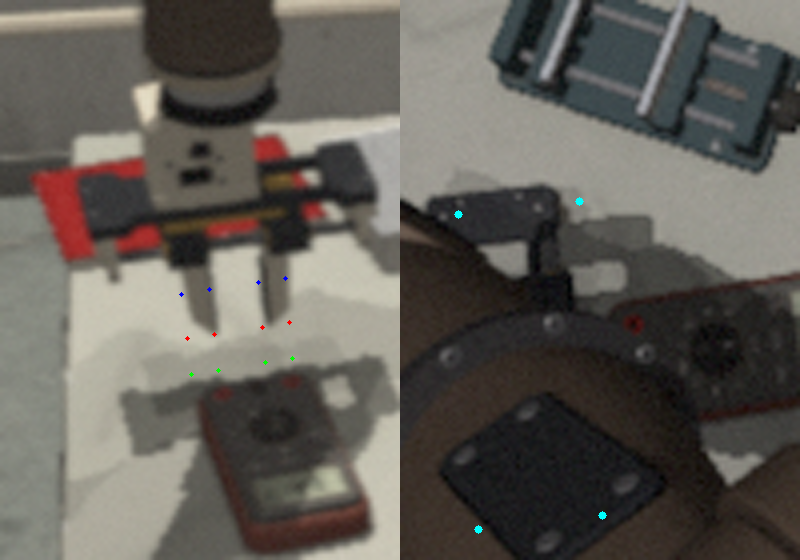

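The side view shows the fingertips about 9 px (roughly 30 mm) higher than the reported z says, and the top view fits that too. I'll lower carefully over the bare bench to feel for it.

```bash
for i in 1; do python3 -m handwheel '[{"slide":[0,0,3],"spin":0},{"slide":[0,0,3],"spin":0},{"slide":[0,0,0],"spin":0}]'; python3 -m handwheel '[{"slide":[0,0,2],"spin":0},{"slide":[0,0,0],"spin":0}]';  python3 -m handwheel '[{"slide":[0,0,2],"spin":0},{"slide":[0,0,0],"spin":0}]'; python3 -m handwheel '[{"slide":[0,0,2],"spin":0},{"slide":[0,0,0],"spin":0}]'; done | egrep 'ee_pos|force'
```

```text
ee_pos: [409.1, 221.2, 6.3]
wrist_force: [0.4, 0.1, 0.1]
gripper_force: 0.0
ee_pos: [409.2, 221.9, 4.6]
wrist_force: [-0.8, 0.8, -0.1]
gripper_force: 0.0
ee_pos: [409.2, 222.1, 2.6]
wrist_force: [-0.1, -0.8, 0.5]
gripper_force: 0.0
ee_pos: [409.1, 222.2, 0.6]
wrist_force: [-0.6, -0.1, -0.2]
gripper_force: 0.0
```

```bash
(python3 -m handwheel '[{"slide":[0,0,2],"spin":0},{"slide":[0,0,0],"spin":0}]'; python3 -m handwheel '[{"slide":[0,0,2],"spin":0},{"slide":[0,0,0],"spin":0}]') | egrep 'ee_pos|wrist'
python3 - <<'E'
from h import *
o=arm.get_obs();s=arm.snapshot("side");print(o["ee_pos"],o["wrist_force"],(proj(s,o["ee_pos"])-[150,60])*5)
im=cv2.resize(s["img"][60:180,150:260],None,fx=5,fy=5,interpolation=cv2.INTER_CUBIC)
cv2.imwrite("pics/s4.png",im)
E
```

```text
ee_pos: [409.1, 222.2, -1.4]
wrist_force: [0.5, 0.4, 0.1]
ee_pos: [409.2, 222.1, -3.4]
wrist_force: [-0.3, 0.4, -0.3]
[409.15938683 222.14495044  -3.38475731] [-0.26535557  0.40175327 -0.26603493] [306.00018654 486.19830316]
```

View pics/s4.png

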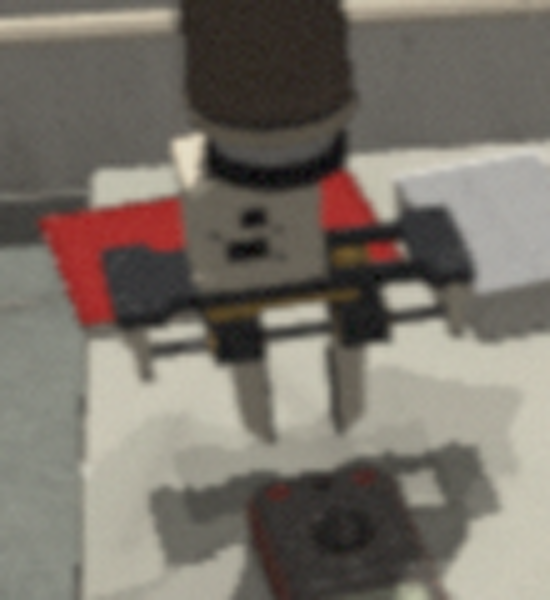

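The reported z is −3.4 with no contact. The tips at crop (306,436) sit 10 px above the projected point, so the bench lies lower than the reading suggests. I'll keep feeling downwards.

```bash
(python3 -m handwheel '[{"slide":[0,0,3],"spin":0},{"slide":[0,0,3],"spin":0},{"slide":[0,0,3],"spin":0},{"slide":[0,0,3],"spin":0},{"slide":[0,0,0],"spin":0}]'; python3 -m handwheel '[{"slide":[0,0,2],"spin":0},{"slide":[0,0,0],"spin":0}]'; python3 -m handwheel '[{"slide":[0,0,2],"spin":0},{"slide":[0,0,0],"spin":0}]') | egrep 'ee_pos|wrist'
python3 - <<'E'
from h import *
s=arm.snapshot("side");o=arm.get_obs();print(o["ee_pos"],o["wrist_force"],o["q"])
E
```

```text
ee_pos: [409.0, 222.0, -15.7]
wrist_force: [-0.3, -0.4, 0.2]
ee_pos: [409.2, 222.2, -17.3]
wrist_force: [0.4, -0.5, 0.7]
ee_pos: [409.2, 222.1, -19.3]
wrist_force: [0.9, 0.1, -0.7]
[409.224851   222.17387185 -19.2520624 ] [0.05848398 0.82014289 0.38854444] [-0.1776145   0.55189123 -0.5728669   2.12620846  0.52448969  0.60360659
 -0.996507  ]
```

```bash
ok(){ python3 -c "
from rig import arm
import sys
o=arm.get_obs();print(o['ee_pos'].round(1),o['wrist_force'].round(1));sys.exit(abs(o['wrist_force'][2])>2.5)"; }
python3 -m handwheel '[{"slide":[0,0,2],"spin":0},{"slide":[0,0,0],"spin":0}]' >/dev/null; ok && python3 -m handwheel '[{"slide":[0,0,2],"spin":0},{"slide":[0,0,0],"spin":0}]'>/dev/null; ok && python3 -m handwheel '[{"slide":[0,0,1],"spin":0},{"slide":[0,0,0],"spin":0}]'>/dev/null; ok && python3 -m handwheel '[{"slide":[0,0,1],"spin":0},{"slide":[0,0,0],"spin":0}]'>/dev/null; ok && python3 -m handwheel '[{"slide":[0,0,1],"spin":0},{"slide":[0,0,0],"spin":0}]'>/dev/null; ok && python3 -m handwheel '[{"slide":[0,0,1],"spin":0},{"slide":[0,0,0],"spin":0}]'>/dev/null; ok && python3 -m handwheel '[{"slide":[0,0,1],"spin":0},{"slide":[0,0,0],"spin":0}]'>/dev/null; ok && python3 -m handwheel '[{"slide":[0,0,1],"spin":0},{"slide":[0,0,0],"spin":0}]'>/dev/null; ok
```

```text
[409.2 222.1 -21.4] [-0.1 -0.3  1. ]
[409.2 222.1 -21.4] [-0.1 -0.3  1. ]
[409.2 222.1 -21.4] [-0.1 -0.3  1. ]
[409.2 222.1 -21.4] [-0.1 -0.3  1. ]
[409.2 222.1 -21.4] [-0.1 -0.3  1. ]
[409.2 222.1 -21.4] [-0.1 -0.3  1. ]
[409.2 222.1 -21.4] [-0.1 -0.3  1. ]
[409.2 222.1 -21.4] [-0.1 -0.3  1. ]False
False
False
False
False
False
False
False
```

```bash
cat > ok.py <<'E'
from rig import arm
import sys
o=arm.get_obs();print(round(o['time_s'],1),o['ee_pos'].round(1),o['wrist_force'].round(1))
l=float(sys.argv[2]) if len(sys.argv)>2 else 2.5
sys.exit(int(abs(o['wrist_force'][int(sys.argv[1])])>l))
E
ok(){ python3 ok.py 2; }
python3 -m handwheel '[{"slide":[0,0,2],"spin":0},{"slide":[0,0,0],"spin":0}]' >/dev/null; ok && python3 -m handwheel '[{"slide":[0,0,2],"spin":0},{"slide":[0,0,0],"spin":0}]'>/dev/null; ok && python3 -m handwheel '[{"slide":[0,0,1],"spin":0},{"slide":[0,0,0],"spin":0}]'>/dev/null; ok && python3 -m handwheel '[{"slide":[0,0,1],"spin":0},{"slide":[0,0,0],"spin":0}]'>/dev/null; ok && python3 -m handwheel '[{"slide":[0,0,1],"spin":0},{"slide":[0,0,0],"spin":0}]'>/dev/null; ok && python3 -m handwheel '[{"slide":[0,0,1],"spin":0},{"slide":[0,0,0],"spin":0}]'>/dev/null; ok && python3 -m handwheel '[{"slide":[0,0,1],"spin":0},{"slide":[0,0,0],"spin":0}]'>/dev/null; ok && python3 -m handwheel '[{"slide":[0,0,1],"spin":0},{"slide":[0,0,0],"spin":0}]'>/dev/null; ok
```

```text
9.2 [409.1 222.2 -23.4] [ 0.3 -0.9 -0.6]
9.4 [409.1 222.2 -25.4] [ 0.1 -0.4  0.6]
9.7 [409.2 222.1 -26.3] [ 0.  -0.2 -0. ]
9.8 [409.2 222.2 -27.3] [-0.5  0.8 -0.2]
10.1 [409.2 222.2 -28.3] [ 0.4 -0.2  0.3]
10.2 [409.2 222.2 -29.3] [ 0.4  0.6 -0.5]
10.4 [409.2 222.2 -30.3] [ 0.1 -0.8  0.6]
10.7 [409.2 222.2 -31.3] [-0.   0.1 -0.4]
```

```bash
ok(){ python3 ok.py 2; }
m(){ :; }
python3 -m handwheel '[{"slide":[0,0,1],"spin":0},{"slide":[0,0,0],"spin":0}]' >/dev/null; ok && python3 -m handwheel '[{"slide":[0,0,1],"spin":0},{"slide":[0,0,0],"spin":0}]'>/dev/null; ok && python3 -m handwheel '[{"slide":[0,0,1],"spin":0},{"slide":[0,0,0],"spin":0}]'>/dev/null; ok && python3 -m handwheel '[{"slide":[0,0,1],"spin":0},{"slide":[0,0,0],"spin":0}]'>/dev/null; ok && python3 -m handwheel '[{"slide":[0,0,1],"spin":0},{"slide":[0,0,0],"spin":0}]'>/dev/null; ok && python3 -m handwheel '[{"slide":[0,0,1],"spin":0},{"slide":[0,0,0],"spin":0}]'>/dev/null; ok && python3 -m handwheel '[{"slide":[0,0,1],"spin":0},{"slide":[0,0,0],"spin":0}]'>/dev/null; ok && python3 -m handwheel '[{"slide":[0,0,1],"spin":0},{"slide":[0,0,0],"spin":0}]'>/dev/null; ok
```

```text
10.8 [409.2 222.2 -32.3] [0.1 0.  0.3]
11.1 [409.2 222.2 -33.3] [-0.2  0.1 -0.2]
11.2 [409.2 222.2 -34.3] [ 1.8 -0.1 -0.8]
11.4 [409.2 222.2 -35.3] [-0.5 -0.5  0.7]
11.7 [409.2 222.2 -36.3] [0.5 0.6 1.2]
11.8 [409.2 222.2 -37.3] [-1.3 -0.2  0.2]
12.1 [409.2 222.2 -38.3] [0.1 0.2 0.3]
12.2 [409.3 222.2 -38.6] [-3.  -1.7 12.3]
```

Bench contact is at reported z = −38.5, so tip height is the reported z plus 38.5. I'll raise 12 mm and start the push.

```bash
python3 -m handwheel '[{"slide":[0,0,-13],"spin":0},{"slide":[-6,0,0],"spin":0},{"slide":[-6,0,0],"spin":0},{"slide":[-6,0,0],"spin":0}]' >/dev/null; python3 ok.py 1;python3 -m handwheel '[{"slide":[-6,0,0],"spin":0},{"slide":[-6,0,0],"spin":0}]' >/dev/null; python3 ok.py 1;python3 -m handwheel '[{"slide":[-6,0,0],"spin":0},{"slide":[-6,0,0],"spin":0}]' >/dev/null; python3 ok.py 1; python3 -m handwheel '[{"slide":[-6,0,0],"spin":0},{"slide":[-6,0,0],"spin":0}]' >/dev/null; python3 ok.py 1
```

```text
12.7 [411.7 203.6 -26.3] [-0.6  2.1  1.3]
12.8 [413.3 192.3 -26.2] [1.7 3.5 0.8]
13.1 [414.6 180.3 -26.2] [1.3 2.7 0.5]
13.2 [416.1 168.2 -26.2] [0.6 2.6 0.7]
```

```bash
R() { python3 ok.py 1 12; }
python3 -m handwheel '[{"slide":[-8,0,0],"spin":0},{"slide":[-8,0,0],"spin":0},{"slide":[-8,0,0],"spin":0},{"slide":[-8,0,0],"spin":0},{"slide":[-8,0,0],"spin":0}]' >/dev/null; R && python3 -m handwheel '[{"slide":[-8,0,0],"spin":0},{"slide":[-8,0,0],"spin":0},{"slide":[-8,0,0],"spin":0},{"slide":[-8,0,0],"spin":0},{"slide":[-8,0,0],"spin":0}]' >/dev/null; R && python3 -m handwheel '[{"slide":[-8,0,0],"spin":0},{"slide":[-8,0,0],"spin":0},{"slide":[-8,0,0],"spin":0},{"slide":[-8,0,0],"spin":0},{"slide":[-8,0,0],"spin":0}]' >/dev/null; R
python3 - <<'E'
from h import *
for n in("top","side"):
    s=arm.snapshot(n)
    for q in arm.silhouettes("meter",s)[:1]:
        c=max(cv2.findContours(q["pixels"].astype("uint8"),0,1)[0],key=len)
        print(n,q["p"],[np.round(onz(s,*p,24)[:2]).tolist() for p in cv2.boxPoints(cv2.minAreaRect(c))])
    cv2.imwrite(f"pics/{n}m.png",s["img"])
a=cv2.resize(cv2.imread("pics/topm.png")[180:290,190:390],None,fx=3.9,fy=3.9);b=cv2.resize(cv2.imread("pics/sidem.png")[130:310,170:390],None,fx=0,fy=0,dsize=(198,162))
cv2.imwrite("pics/m1.png",a)
E
```

```text
13.8 [421.3 128.1 -26.2] [-0.4  2.9  0.9]
14.2 [426.3  88.5 -26.2] [-0.7  1.8  0.1]
14.8 [431.5  48.9 -26.2] [-0.4  0.9 -0.9]
top 0.74 [[472.0, -12.0], [527.0, -42.0], [464.0, -154.0], [410.0, -124.0]]
side 0.86 [[386.0, 28.0], [478.0, 62.0], [496.0, -138.0], [414.0, -163.0]]Traceback (most recent call last):
  File "<stdin>", line 8, in <module>
cv2.error: OpenCV(4.12.0) :-1: error: (-5:Bad argument) in function 'resize'
> Overload resolution failed:
>  - argument for resize() given by name ('dsize') and position (2)
>  - argument for resize() given by name ('dsize') and position (2)
```

```bash
python3 - <<'E'
import cv2
cv2.imwrite("pics/m1.png",cv2.resize(cv2.imread("pics/sidem.png")[120:320,160:400],None,fx=3,fy=3,interpolation=cv2.INTER_CUBIC))
E
```

```text
(no output)
```

View pics/m1.png

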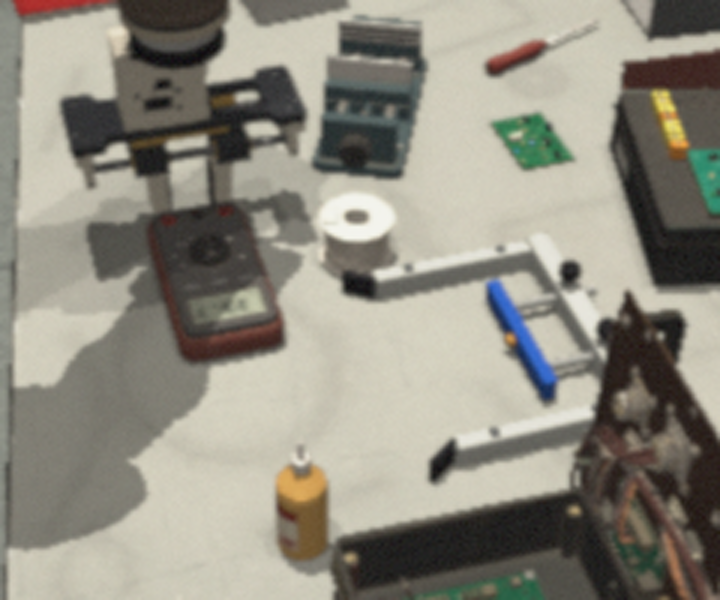

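The side view shows the meter square against both fingers and well clear of the reel at (357,235). Its right-end top corners are at (283,325) and (185,340).

```bash
python3 - <<'E'
from h import *
s=arm.snapshot("side")
S=lambda u,v,z:onz(s,160+u/3,120+v/3,z)[:2]
c=[S(*p,26) for p in((150,215),(240,203),(283,322),(184,340))];print(np.round(c),np.mean(c,0))
th=0.117;A=np.array([[np.cos(th),np.sin(th)],[-np.sin(th),np.cos(th)]])
print("dock frame",A@(np.mean(c,0)-[584,-165]), "tool est",A@(np.array([443.5,-41.8])-[584,-165]))
for k,p,z in(("Lfront",(377,280),22),("Ltip",(344,283),22),("Rfront",(458,443),22),("Rtip",(433,460),22),("bottle",(302,550),0),("reel",(357,220),42),("plunger",(512,340),13),("stopL",(489,288),23),("stopR",(546,387),23)):
    print(k,np.round(S(*p,z)),np.round(A@(S(*p,z)-[584,-165])))
E
```

```text
[[ 398.   29.]
 [ 474.   34.]
 [ 492. -118.]
 [ 416. -127.]] [445.11100895 -45.59932532]
dock frame [-124.00142082  134.79733152] tool est [-125.15790821  138.75874031]
Lfront [573. -76.] [-1. 90.]
Ltip [546. -76.] [-27.  93.]
Rfront [ 600. -257.] [  5. -94.]
Rtip [ 580. -270.] [ -17. -104.]
bottle [ 481. -317.] [-120. -139.]
reel [565. -23.] [ -2. 143.]
plunger [ 666. -151.] [83.  5.]
stopL [ 659. -100.] [82. 56.]
stopR [ 676. -214.] [ 86. -59.]
```

```bash
R() { python3 ok.py 1 12; }
python3 -m handwheel '[{"slide":[-8,0,0],"spin":0},{"slide":[-8,0,0],"spin":0},{"slide":[-8,0,0],"spin":0},{"slide":[-8,0,0],"spin":0},{"slide":[-8,0,0],"spin":0}]' >/dev/null; R && python3 -m handwheel '[{"slide":[-8,0,0],"spin":0},{"slide":[-8,0,0],"spin":0},{"slide":[-8,0,0],"spin":0},{"slide":[-8,0,0],"spin":0},{"slide":[-8,0,0],"spin":0}]' >/dev/null; R && python3 -m handwheel '[{"slide":[-8,0,0],"spin":0},{"slide":[-8,0,0],"spin":0},{"slide":[-8,0,0],"spin":0},{"slide":[-8,0,0],"spin":0},{"slide":[-8,0,0],"spin":0}]' >/dev/null; R && python3 -m handwheel '[{"slide":[-6,0,0],"spin":0},{"slide":[-5,0,0],"spin":0},{"slide":[-3,0,0],"spin":0},{"slide":[0,0,0],"spin":0}]'
```

```text
15.5 [436.8   9.6 -26.1] [-1.1  4.1  3. ]
16.0 [441.6 -30.4 -26.2] [0.  4.8 3.5]
16.5 [446.7 -70.1 -26.2] [-0.7  3.8  4.1]
time_s: 16.9
ee_pos: [448.4, -84.2, -26.3]
tcp_rot: [[-0.127, 0.992, -0.0], [0.992, 0.127, -0.001], [-0.001, -0.0, -1.0]]
wrist_force: [-0.2, 0.0, -0.0]
width: 33.9
gripper_force: 0.0
```

```bash
python3 -m handwheel '[{"slide":[10,0,0],"spin":0},{"slide":[10,0,-10],"spin":0},{"slide":[0,0,-45],"spin":0},{"slide":[0,0,-45],"spin":0},{"slide":[0,-30,-6],"spin":0}]' 91.8 >/dev/null; python3 -m handwheel '[{"slide":[-38,-20,0],"spin":0},{"slide":[-38,-13,0],"spin":0},{"slide":[-36,-13,0],"spin":0},{"slide":[0,0,0],"spin":0.1428},{"slide":[0,0,0],"spin":0.1428}]' >/dev/null; python3 -m handwheel '[{"slide":[0,0,0],"spin":0.1428},{"slide":[0,0,0],"spin":0.1428},{"slide":[0,0,0],"spin":0.1428},{"slide":[0,0,0],"spin":0.1428},{"slide":[0,0,0],"spin":0.1428}]'>/dev/null; python3 -m handwheel '[{"slide":[0,0,0],"spin":0.1428},{"slide":[0,0,0],"spin":0.1428},{"slide":[0,0,0],"spin":0.1428},{"slide":[0,0,0],"spin":0.1428},{"slide":[0,0,0],"spin":0}]'
python3 - <<'E'
from h import *
for n in("top","side"):
    s=arm.snapshot(n);cv2.imwrite(f"pics/{n}n.png",s["img"])
    for q in arm.silhouettes("meter",s)[:1]:
        c=max(cv2.findContours(q["pixels"].astype("uint8"),0,1)[0],key=len)
        print(n,q["p"],[np.round(onz(s,*p,24)[:2]).tolist() for p in cv2.boxPoints(cv2.minAreaRect(c))])
a=cv2.imread("pics/siden.png")[150:310,200:390];cv2.imwrite("pics/n1.png",cv2.resize(a,None,fx=3.75,fy=3.75,interpolation=cv2.INTER_CUBIC))
E
```

```text
time_s: 18.9
ee_pos: [385.1, -183.0, 80.4]
tcp_rot: [[0.992, 0.127, 0.0], [0.127, -0.992, -0.0], [0.0, 0.0, -1.0]]
wrist_force: [0.4, 0.6, -0.4]
width: 91.8
gripper_force: 0.0
top 0.83 [[487.0, -89.0], [505.0, -199.0], [437.0, -208.0], [419.0, -99.0]]
side 0.73 [[472.0, -246.0], [509.0, -252.0], [495.0, -348.0], [461.0, -343.0]]
```

View pics/n1.png

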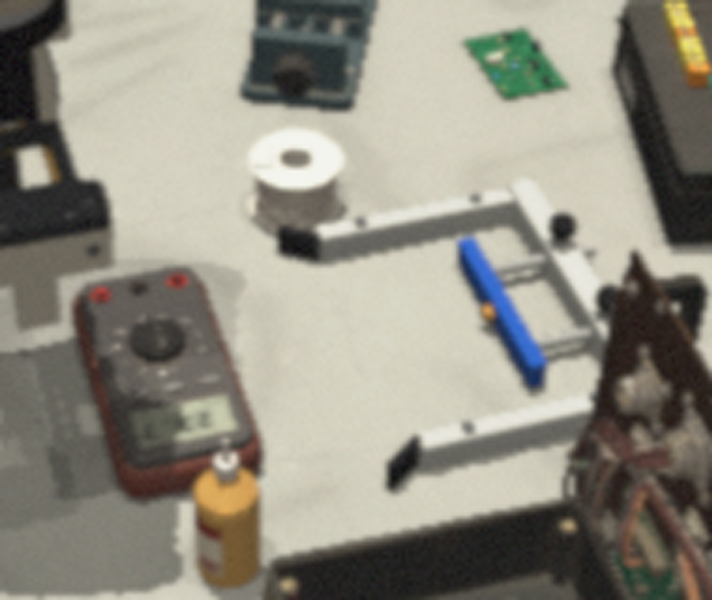

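The side view shows the meter in front of the dock: left-end top corners at (78,290) and (202,272), right end at (260,440) and (123,478). The bottle cap only overlaps it visually.

```bash
python3 - <<'E'
from h import *
s=arm.snapshot("side")
S=lambda u,v,z:onz(s,200+u/3.75,150+v/3.75,z)[:2]
th=0.127;A=np.array([[np.cos(th),np.sin(th)],[-np.sin(th),np.cos(th)]])
c=np.array([S(*p,26) for p in((78,285),(203,269),(260,440),(123,475))]);print(np.round(c),c.mean(0), "dock",A@(c.mean(0)-[584,-165]),"tool-based",A@(np.array([448.4,-84.2])+91.5*np.array([.127,-.992])-[584,-165]))
e=(c[0]+c[1]-c[2]-c[3]);print("yaw deg",np.degrees(np.arctan2(-e[0],e[1])))
f=lambda k,p,z:print(k,np.round(S(*p,z)),np.round(A@(S(*p,z)-[584,-165])))
for a in(("Lfront in",(318,262),0),("Lfront intop",(318,236),22),("Lback intop",(508,205),22),("Rfront intop",(420,437),22),("Rback intop",(585,402),22),("stopL",(461,242),23),("stopR",(527,368),23),("bottle",(228,570),0)):f(*a)
print("tcp dock",A@(arm.get_obs()["ee_pos"][:2]-[584,-165]))
E
```

```text
[[ 416. -102.]
 [ 494.  -99.]
 [ 509. -246.]
 [ 430. -260.]] [ 462.39358237 -176.90407439] dock [-122.13479681    3.59432948] tool-based [-124.24354615    5.81538332]
yaw deg 5.358394056765556
Lfront in [571. -75.] [-1. 91.]
Lfront intop [571. -74.] [-1. 92.]
Lback intop [699. -62.] [127.  87.]
Rfront intop [ 600. -254.] [  4. -90.]
Rback intop [ 700. -241.] [106. -91.]
stopL [660. -95.] [84. 60.]
stopR [ 673. -210.] [ 83. -56.]
bottle [ 481. -314.] [-121. -135.]
tcp dock [-199.84739733    6.44981726]
```

```bash
R() { python3 ok.py 0 9; }
python3 -m handwheel '[{"slide":[0,0,40],"spin":0},{"slide":[0,0,40],"spin":0},{"slide":[0,0,18],"spin":0},{"slide":[0,0,8],"spin":0},{"slide":[0,0,0],"spin":0}]' >/dev/null; python3 ok.py 2 3 && python3 -m handwheel '[{"slide":[6,0,0],"spin":0},{"slide":[6,0,0],"spin":0},{"slide":[6,0,0],"spin":0},{"slide":[4,0,0],"spin":0},{"slide":[4,0,0],"spin":0}]' >/dev/null; R && python3 -m handwheel '[{"slide":[5,0,0],"spin":0},{"slide":[5,0.3,0],"spin":0},{"slide":[5,0.3,0],"spin":0},{"slide":[5,0.3,0],"spin":0},{"slide":[5,0.3,0],"spin":0}]' >/dev/null; R && python3 -m handwheel '[{"slide":[6,0.4,0],"spin":0},{"slide":[6,0.4,0],"spin":0},{"slide":[6,0.4,0],"spin":0},{"slide":[6,0.4,0],"spin":0},{"slide":[6,0.4,0],"spin":0}]' >/dev/null; R
```

```text
19.6 [ 384.4 -183.9  -26.8] [0.5 0.4 0.3]
20.1 [ 410. -181.  -26.] [-5.1 -0.9  3.4]
20.6 [ 436.8 -178.8  -26.2] [-1.1 -0.3 -0.8]
21.1 [ 466.7 -177.   -26.2] [-1.8  0.5  0.2]
```

```bash
R() { python3 ok.py 0 8 && python3 ok.py 1 5 >/dev/null; }
python3 -m handwheel '[{"slide":[5,0.3,0],"spin":0},{"slide":[5,0.3,0],"spin":0},{"slide":[5,0.3,0],"spin":0}]' >/dev/null; R && python3 -m handwheel '[{"slide":[5,0.2,0],"spin":0},{"slide":[5,0,0],"spin":0},{"slide":[5,0,0],"spin":0}]' >/dev/null; R && python3 -m handwheel '[{"slide":[5,0,0],"spin":0},{"slide":[5,0,0],"spin":0}]' >/dev/null; R
python3 - <<'E'
from h import *
s=arm.snapshot("side");a=s["img"][150:310,220:380];cv2.imwrite("pics/p1.png",cv2.resize(a,None,fx=3.75,fy=3.75,interpolation=cv2.INTER_CUBIC))
E
```

```text
21.4 [ 480.5 -176.1  -26.2] [-3.   0.   1.5]
21.8 [ 496.1 -174.3  -26.2] [-3.2 -0.   1.7]
21.9 [ 505.2 -173.1  -26.2] [-5.6 -0.4  3.3]
```

View pics/p1.png

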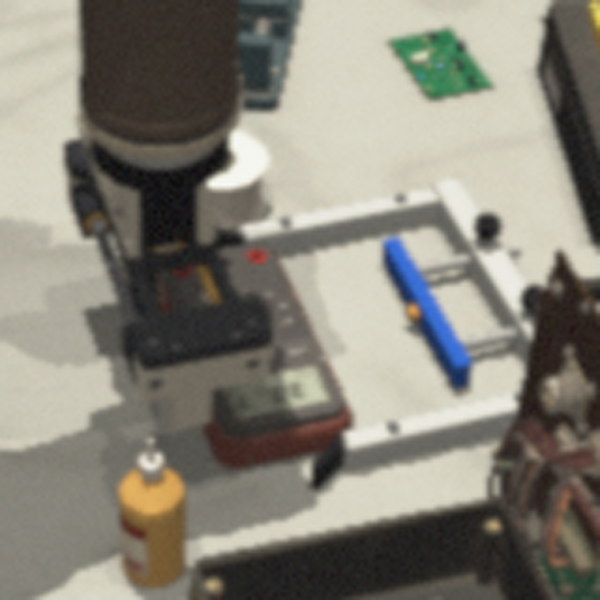

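The side view shows the meter's front partly in the mouth, with its right far top corner at about (350,415) beside the right guide's inner edge (345,438)–(520,402).

```bash
python3 - <<'E'
from h import *
o=arm.get_obs();print(o["ee_pos"].round(1),o["wrist_force"].round(1),o["torque"].round(2))
s=arm.snapshot("side")
S=lambda u,v,z:onz(s,220+u/3.75,150+v/3.75,z)[:2]
th=0.127;A=np.array([[np.cos(th),np.sin(th)],[-np.sin(th),np.cos(th)]])
f=lambda k,p,z:print(k,np.round(A@(S(*p,z)-[584,-165]),1))
for a in(("meter R far",(351,413),26),("meter R near top",(210,433),26),("meter L far",(278,247),26),("R guide in top",(345,436),22),("R guide in top2",(500,403),22),("L guide in top",(245,238),22),("L in top2",(430,205),22),("L in bot",(290,252),0),("stopL",(386,245),23),("stopR",(452,372),23)):f(*a)
print("tcp",A@(o["ee_pos"][:2]-[584,-165]))
E
```

```text
[ 506.8 -172.9  -26. ] [ 0.5 -0.6 -0.8] [-0.02  0.17  0.01]
meter R far [ 12.3 -77. ]
meter R near top [-69.8 -69.7]
meter L far [15.5 71.1]
R guide in top [  4.5 -89.4]
R guide in top2 [ 99.6 -89.7]
L guide in top [-0.7 89.4]
L in top2 [125.2  87.8]
L in bot [31.2 92.1]
stopL [83.4 57.5]
stopR [ 81.7 -59.5]
tcp [-77.60482188   1.98629209]
```

```bash
R() { python3 ok.py 0 8 && python3 ok.py 1 5 >/dev/null; }
python3 -m handwheel '[{"slide":[5,0,0],"spin":0},{"slide":[5,0,0],"spin":0},{"slide":[5,0,0],"spin":0}]' >/dev/null; R && python3 -m handwheel '[{"slide":[5,0,0],"spin":0},{"slide":[5,0,0],"spin":0},{"slide":[5,0,0],"spin":0}]' >/dev/null; R && python3 -m handwheel '[{"slide":[5,0,0],"spin":0},{"slide":[5,0,0],"spin":0},{"slide":[4,0,0],"spin":0},{"slide":[3,0,0],"spin":0},{"slide":[2,0,0],"spin":0}]' >/dev/null; R;  python3 -m handwheel '[{"slide":[2,0,0],"spin":0},{"slide":[2,0,0],"spin":0}]' >/dev/null; R
```

```text
22.4 [ 521.2 -171.   -26.2] [-1.7  0.1 -1.3]
22.6 [ 535.1 -169.3  -26.2] [-4.  -0.8  1.7]
23.1 [ 554.  -166.8  -26.2] [-3.2 -0.7  3.7]
23.4 [ 558.1 -166.3  -26.2] [-2.  -0.9  0.2]
```

```bash
R() { python3 ok.py 0 6.5; }
python3 -m handwheel '[{"slide":[2,0,0],"spin":0},{"slide":[2,0,0],"spin":0}]' >/dev/null; R && python3 -m handwheel '[{"slide":[1.5,0,0],"spin":0},{"slide":[1.5,0,0],"spin":0}]' >/dev/null; R && python3 -m handwheel '[{"slide":[1,0,0],"spin":0},{"slide":[1,0,0],"spin":0}]' >/dev/null; R && python3 -m handwheel '[{"slide":[0.7,0,0],"spin":0},{"slide":[0.7,0,0],"spin":0}]' >/dev/null; R && python3 -m handwheel '[{"slide":[0.7,0,0],"spin":0},{"slide":[0.7,0,0],"spin":0}]' >/dev/null; R && python3 -m handwheel '[{"slide":[0.7,0,0],"spin":0},{"slide":[0.7,0,0],"spin":0}]' >/dev/null; R && python3 -m handwheel '[{"slide":[0.7,0,0],"spin":0},{"slide":[0.7,0,0],"spin":0}]' >/dev/null; R && python3 -m handwheel '[{"slide":[0.7,0,0],"spin":0},{"slide":[0.7,0,0],"spin":0}]' >/dev/null; R
```

```text
23.6 [ 562.3 -165.7  -26.2] [-3.3 -0.7  1.7]
23.8 [ 564.9 -165.4  -26.2] [-3.3 -1.4  2.5]
23.9 [ 567.  -165.1  -26.2] [-4.5 -0.7  2.1]
24.1 [ 567.7 -165.   -26.2] [-5.8 -0.3  5.1]
24.4 [ 569.2 -164.8  -26.2] [-4.6 -0.   3.7]
24.6 [ 570.5 -164.7  -26.2] [-5.8 -0.3  6.2]
24.8 [ 571.7 -164.5  -26.2] [-6.4 -1.1  4.9]
24.9 [ 571.9 -164.5  -26.3] [-10.9  -1.1   9. ]
```

```bash
python3 -m handwheel '[{"slide":[0,0,-0.3],"spin":0},{"slide":[0,0,0],"spin":0}]' >/dev/null; python3 ok.py 0;  python3 -m handwheel '[{"slide":[0,0,-0.3],"spin":0},{"slide":[0,0,0],"spin":0}]' >/dev/null; python3 ok.py 0; python3 -c "
from rig import arm
o=arm.get_obs();print(o['torque'].round(2),o['tcp_rot'].round(4))"
```

```text
25.1 [ 572.  -164.5  -26.3] [-8.4 -1.3  4.3]
25.4 [ 572.  -164.5  -26.2] [-7.  -0.8  1.3]
[-0.25  1.48  0.24] [[ 9.918e-01  1.277e-01 -3.200e-03]
 [ 1.277e-01 -9.918e-01 -2.000e-04]
 [-3.200e-03 -2.000e-04 -1.000e+00]]
```

```bash
for k in a; do python3 -m handwheel '[{"slide":[0.3,0,-0.1],"spin":0},{"slide":[0,0,0],"spin":0}]' >/dev/null; python3 ok.py 0 10 && python3 -m handwheel '[{"slide":[0.3,0,-0.1],"spin":0},{"slide":[0,0,0],"spin":0}]' >/dev/null; python3 ok.py 0 10 && python3 -m handwheel '[{"slide":[0.2,0,-0.1],"spin":0},{"slide":[0,0,0],"spin":0}]' >/dev/null; python3 ok.py 0 10; done
```

```text
25.6 [ 572.  -164.5  -26.3] [-6.3 -1.5  1.3]
25.8 [ 572.  -164.6  -26.2] [-8.5 -2.3  1.1]
25.9 [ 572.  -164.5  -26.2] [-8.3 -0.4  1.2]
```

```bash
python3 -m handwheel '[{"slide":[0.3,0,-0.1],"spin":0},{"slide":[0,0,0],"spin":0}]' >/dev/null; python3 ok.py 0 10 && python3 -m handwheel '[{"slide":[0.3,0,-0.1],"spin":0},{"slide":[0,0,0],"spin":0}]' >/dev/null; python3 ok.py 0 10 && python3 -m handwheel '[{"slide":[0.3,0,-0.1],"spin":0},{"slide":[0,0,0],"spin":0}]' >/dev/null; python3 ok.py 0 10;  python3 -m handwheel '[{"slide":[0,0,0],"spin":0},{"slide":[0,0,0],"spin":0}]' >/dev/null; python3 ok.py 0 10;python3 -m handwheel '[{"slide":[0,0,0],"spin":0},{"slide":[0,0,0],"spin":0}]' >/dev/null; python3 ok.py 0 10
```

```text
26.1 [ 572.  -164.5  -26.2] [-8.3 -1.   0.8]
26.4 [ 571.9 -164.5  -26.2] [-8.9 -1.2  0.3]
26.6 [ 572.  -164.6  -26.2] [-10.   -1.    0.8]
26.8 [ 572.  -164.5  -26.2] [-9.6 -1.6  0.3]
26.9 [ 571.9 -164.5  -26.2] [-10.   -1.7  -0. ]
```

```bash
python3 -m handwheel '[{"slide":[0.3,0,-0.05],"spin":0},{"slide":[0.3,0,-0.05],"spin":0},{"slide":[0,0,0],"spin":0}]' >/dev/null; python3 ok.py 0 10; python3 -m handwheel '[{"slide":[0,0,0],"spin":0},{"slide":[0,0,0],"spin":0},{"slide":[0,0,0],"spin":0}]' >/dev/null; python3 ok.py 0 10; python3 -m handwheel '[{"slide":[0,0,0],"spin":0},{"slide":[0,0,0],"spin":0},{"slide":[0,0,0],"spin":0}]' >/dev/null; python3 ok.py 0 10
python3 - <<'E'
from h import *
s=arm.snapshot("side");cv2.imwrite("pics/z.png",s["img"])
for k in ("plunger","meter"):
    for q in arm.silhouettes(k,s)[:1]: print(k,q["p"],np.round(q["rect"]))
# blue stop and brass pixels visible
b,g,r=[s["img"][:,:,i].astype(int) for i in range(3)]
m=(b>r+50)&(b>g+30);y,x=np.nonzero(m);print("blue",m.sum(),x.min(),x.max(),y.min(),y.max())
w=s["img"][215:245,322:340].astype(int);print("brass px",((w[:,:,2]>w[:,:,0]+60)&(w[:,:,1]>w[:,:,0]+30)).sum())
E
```

```text
27.2 [ 571.9 -164.5  -26.2] [-12.   -1.5   1.7]
27.6 [ 571.9 -164.5  -26.2] [-10.8  -2.2   2.1]
27.9 [ 571.9 -164.6  -26.2] [-12.3  -1.8   1.5]
meter 0.79 [318. 237.  53.  54.]
blue 333 322 537 207 284
brass px 0
```

```bash
python3 -m handwheel '[{"slide":[-1,0,0],"spin":0},{"slide":[-2,0,0],"spin":0},{"slide":[-5,0,0],"spin":0},{"slide":[-15,0,0],"spin":0},{"slide":[-25,0,0],"spin":0}]' >/dev/null;python3 ok.py 0; python3 -m handwheel '[{"slide":[-30,0,0],"spin":0},{"slide":[-40,0,0],"spin":0},{"slide":[-40,0,-10],"spin":0},{"slide":[-20,0,-45],"spin":0},{"slide":[0,0,-45],"spin":0}]' >/dev/null; python3 -m handwheel '[{"slide":[0,0,-40],"spin":0},{"slide":[0,0,0],"spin":0}]'
python3 - <<'E'
from h import *
th=0.127;A=np.array([[np.cos(th),np.sin(th)],[-np.sin(th),np.cos(th)]])
for n in("side","top"):
    s=arm.snapshot(n)
    for y in(-45,-20,0,20,45):
        L=[]
        for x in range(68,100,2):
            p=A.T@[x,y]+[584,-165];u,v=proj(s,[*p,24]);c=s["img"][int(round(v)),int(round(u))];L.append("%d/%d/%d"%tuple(c[::-1]))
        print(n,y,*L)
    for q in arm.silhouettes("meter",s)[:1]:
        c=max(cv2.findContours(q["pixels"].astype("uint8"),0,1)[0],key=len)
        print(n,q["p"],[np.round(A@(onz(s,*p,24)[:2]-[584,-165])).tolist() for p in cv2.boxPoints(cv2.minAreaRect(c))])
E
```

```text
28.5 [ 531.  -169.4  -24.3] [-0.5 -0.3  0.2]
time_s: 29.2
ee_pos: [404.1, -187.8, 120.6]
tcp_rot: [[0.992, 0.127, 0.011], [0.127, -0.992, -0.004], [0.01, 0.006, -1.0]]
wrist_force: [0.9, -0.3, -0.2]
width: 91.6
gripper_force: 0.0
side -45 197/199/172 179/178/155 149/146/129 121/117/107 112/106/101 95/92/92 95/92/92 50/66/105 44/80/148 52/102/191 56/107/205 59/108/206 59/108/206 79/112/188 112/124/157 134/134/134
side -20 129/125/117 121/115/107 111/105/98 108/102/96 105/100/95 94/89/93 94/89/93 72/75/108 52/83/151 55/101/192 59/109/207 59/109/207 74/116/203 117/139/199 167/172/189 202/200/188
side 0 110/103/97 111/107/99 111/104/97 111/104/97 110/103/95 108/99/93 104/92/94 87/89/124 62/94/173 53/104/202 53/104/202 61/109/206 88/123/202 144/156/194 192/192/190 208/205/190
side 20 115/109/102 124/119/111 118/110/103 112/105/101 108/102/98 108/102/98 102/96/101 60/86/150 53/97/187 56/108/205 56/108/205 59/109/207 66/109/200 119/128/157 145/145/141 145/145/141
side 45 112/104/99 110/103/96 111/105/99 112/105/101 109/102/96 96/92/97 96/92/97 60/83/150 55/100/190 59/108/207 66/111/206 66/1
[... 334 characters left out ...]
0/69/64 70/69/64 74/55/52 50/33/47 39/70/135 39/70/135 46/85/162 39/79/158 40/77/156 40/77/156 119/124/145 147/147/136 142/139/132
top 0 81/77/74 81/77/74 73/72/67 76/74/71 75/57/52 75/57/52 45/25/30 38/68/127 45/83/159 45/83/159 46/83/161 37/75/155 121/121/140 121/121/140 149/144/134 149/144/135
top 20 72/66/64 73/69/68 73/69/68 77/74/71 69/57/53 44/27/35 44/27/35 30/62/126 46/86/162 41/81/160 41/81/160 42/79/159 105/112/139 105/112/139 142/139/133 147/146/138
top 45 74/73/68 76/74/71 76/74/71 75/72/69 69/56/53 43/34/45 43/34/45 43/74/136 50/89/165 43/82/159 43/82/159 49/82/153 99/105/128 124/122/116 124/122/116 115/112/106
top 0.79 [[79.0, 83.0], [78.0, -82.0], [-9.0, -79.0], [-7.0, 84.0]]
```

The meter's border runs straight into the blue along the whole stop, with no bench showing between them. It lies square between the guides, and the robot is clear.

```bash
python3 -c "
from rig import arm
print(arm.finish_job())"
```

```text
the job is handed in; nothing more can be done
None
```

The job is handed in: the multimeter is in the dock against the blue stop, bedded at about 11–12 N for over half a second; in the pictures no gap or brass plunger shows at the stop, the pushes showed no sign of touching the vice, reel or bottle, and the arm was clear at about 30 s.

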